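# Dock and latch a tablet cassette

### The job

First close the clear lid of the lilac tablet cassette. Then seat the cassette flat and square on the floor of the docking station's pocket, its front tab in the notch of the front wall, lowering it in rather than dropping it. Finally swing the red latch over the lid as far as it goes, let go, and leave the other things on the worktop where they are.

Things in the scene. Friction and masses are not known exactly. Their poses are not given: they have to be found in the camera images.
- cassette: loose lilac open-topped tablet cassette, 0.2 to 0.35 kg, starts on the worktop, lid open. Origin: centre of underside, z up; box from x -34 to +40, y -33 to +33 mm, walls 26 high, 29 with the lid shut. Front is -x: the lid's tab hangs there when shut (20 wide, x -40 to -37, z 20 to 29). Grasp it across its 66 width, lid shut
- cassette_lid (a joint): hinge of the cassette's clear lid, rad: 0 shut, 1.83 fully open (upright, leaning a little back). Hinge line along cassette y at x +40, z 28; lid 66 wide, 3 thick, free edge 77 from the hinge: at angle a it is at x = 40 - 77 cos a, z = 28 + 77 sin a. Turns easily: push it forward (-x) from behind, near the free edge so that the cassette does not slide, then press it down
- cassette_front (a point): point at the middle of the cassette's front where the tab is when the lid is shut: cassette x -38, y 0, z 25
- dock: docking station fixed to the worktop: white base plate 126 x 96 x 8 (x -50 to +76, y -48 to +48) with a grey pocket. Origin on the plate's underside, straight below where the seated cassette's origin belongs; the seated cassette's axes are parallel to the dock's (front to -x). The pocket's walls end in lips, 8 high, leaning outward as a lead-in; seated lid top at z 37
- pocket (a point): centre of the pocket floor: dock x 0, y 0, z 8; axes as the dock's. Walls: front face at x -35.5 and rear face at x +41.5, both 20 high over the floor (8 thick, lip on top); side faces at y -35 and +35, 10 high plus lip, at the corners only, leaving finger gaps from x -22 to +24. The front wall has a 28 wide notch in its middle for the tab
- latch_pivot (a point): on the latch's upright turning axis, at the underside of its arm: dock x +64, y 0, z 40, behind the rear wall
- latch (a joint): angle of the red latch arm, rad: 0 parked, arm pointing to the dock's +y along the rear of the dock; 1.57 end stop, arm pointing to the dock's -x over the cassette lid with 3 mm of air. Grows counter-clockwise seen from above; light friction (about 1 N at the post), stays where it is left
- latch_post (a point): middle of the red upright post on the latch arm, 50 from the pivot: round, 12 in diameter, standing from the arm's top (dock z 46) to dock z 73; this point at dock z 59. May be pinched from any side
- stapler: blue stapler, 98 long, 28 high, a bystander; origin centre of underside. To its left, outside the work, a fixed tablet computer stands 0.22 m high on the worktop (world x 0.57 to 0.72, y 0.17 to 0.49): move round it
- ink_pad: dark blue ink pad, 52 x 68 x 17, a bystander; origin centre of underside
- label_roll: white label roll, 64 in diameter, 40 high, a bystander; origin centre of underside
- tape_roll: brown tape roll, 92 in diameter, 48 high, a bystander; origin centre of underside
- calculator: calculator, 112 x 68 x 15, a bystander; origin centre of underside
- measure_cup: small translucent cup, 50 in diameter, 46 high, a bystander; origin centre of underside
Mind the look-alikes: they are no part of the job. What is shaped like the cassette but pink or yellow is not meant.

How it is judged:
On the way, in this order (a step that is already met when the one before it is completed fails the run):
1. the cassette's lid is shut (value of joint cassette_lid below 0.06 rad), for 0.2 s.
2. the cassette sits flat on the pocket floor, lid shut, latch not yet over it (horizontal distance between cassette and pocket below 0.005 m and z of cassette in the frame of pocket below 0.0025 m and x of cassette_front in the frame of dock below -0.03 m and value of joint cassette_lid below 0.06 rad and value of joint latch below 0.6 rad and angle between cassette's own z axis and vertical below 0.04 rad), for 0.2 s.
At the end, for the whole second after the job is handed in: the cassette rests in the pocket, tab at the notch: underside within 2.5 mm of the floor, origin within 5 mm of the pocket centre, level within 0.04 rad, square within 0.08 rad; lid under 0.06 rad; latch over 1.4 rad; nothing moves (horizontal distance between cassette and pocket below 0.005 m and z of cassette in the frame of pocket below 0.0025 m and angle between cassette's own z axis and vertical below 0.04 rad and angle between the x axis of cassette and the x axis of dock, either way round below 0.08 rad and x of cassette_front in the frame of dock below -0.03 m and value of joint cassette_lid below 0.06 rad and value of joint latch above 1.4 rad and linear speed of cassette below 0.02 m/s); the robot touches nothing.
It fails at once if the cassette is dropped or thrown (moves faster than 0.6 m/s while no finger holds it) (linear speed of cassette above 0.6 m/s and contact force between the fingers and cassette below 0.05 N).
It fails at once if a bystander is shifted by more than 30 mm (distance of any of stapler, ink_pad, label_roll, tape_roll, calculator, measure_cup from where it was at the start of the episode above 0.03 m).
It also fails if it takes over 72 s, if anything falls off the work surface, if the arm or the gripper's body presses on something with over 40 N, if the wrist force passes 120 N, or if a joint passes its speed limit or range.

### The arm

A 6-joint arm with a two-finger parallel gripper is mounted at the origin on a cart in front of the work surface, level with it; the furniture and walls round the work are solid. World frame = base frame: x ahead of the robot, y to its left, z up, the work surface at z = 0. Lengths are in m, angles in rad, forces in N, time in s.
With the tool pointing down it reaches from about 0.25 to 0.725 m from the base axis. Payload 4 kg.
Tool frame: the origin (TCP) lies midway between the tips of the shut fingers; the grasp point (between the pads) lies grip_point_offset behind it (grip_point_offset is the distance from the TCP to the grasp point, in m); z points along the fingers, y is the line along which they close (so a half turn about z gives the same grasp; the last joint's range is limited). The gripper opens to 85 mm and grips with 20 to 120 N. Pads are 22 mm wide; open, the fingers measure 114 mm over their backs; the gripper's body (76 mm by 85 mm) begins 54 mm behind the grasp point. The pads swing forward as they close: fully open they stand 13 mm farther back than shut.
Start: joints at [1.22, 0.241, 0.005, 1.335, 0, 1.571], TCP at [0.172, 0.47, 0.231] pointing down, gripper open.
Joint ranges: [-2.72, 2.72], [-1.05, 1.87], [-1.09, 1.28], [-1.99, 2.15], [-1.42, 1.44], [-3.14, 3.14]. Speed limits (rad/s): [2.79, 2.79, 3.14, 3.14, 3.14, 3.14].

### API

Orientations are given as a unit quaternion [x, y, z, w].
In Python, from workcell import * gives the robot as it stands. The module is installed in compiled form; this text tells all that it offers.
- The arm moves only by the tool arm_command, never from a script. Its arguments are lists of equal length, an entry for each row: "slide": the shift along the tool's x, y, z in cm, a list of three; "spin": the turn about the tool's z in degrees. A call has exactly 5 rows; each row is the pose to reach, as a shift and turn from the pose commanded when the call began, along the tool's axes at that moment; what a row does not reach only later rows make up. A row lasts 1/8 s, in which the tool goes at most 62.5 mm and 10.7 degrees, less where a joint would pass 70% of its speed; a pose out of reach is approached as far as the arm can. A call with a gripper value outside its range is refused whole. "jaw" is the finger opening in cm, from 0 to 8.54, set as the call begins (left out, the last holds). The fingers move at their own pace and stop on an object; the grip force is fixed at half the most. Time passes only in rows, so rows that repeat a pose let the fingers close, or fill a call up. It gives the time, the measured TCP pose, the force, the opening and the grip force at its end, in the units of the state.
- get_obs(): the state, without advancing time (a new reading comes with each control period).
- camera(name): name is "side" or "top" or "wrist"; returns a dict with "pixels" (420x560x3 uint8, red, green, blue), "range_z" (420x560 float32, m along the optical axis (not along the pixel's ray), 0 where there is no reading), "intrinsics" (3x3 intrinsics, pixels), "rvec" (rotation vector, rad) and "tvec" (3), from world to camera coordinates, as OpenCV has them. Camera axes: x right, y down, z forward; pixel columns grow to the right and rows downward; lengths in m; the calibration is good to about 2 mm. A picture is of the moment at which its call begins.
- job_done(): hands the job in; it is judged then, once.
Trained networks look in a picture, given as the dict that the camera call returned (one of the last four; its "shot" number tells which), for a name from the list of things; names that differ only in an ending like _2 or _b are one class to them, and where a whole thing is asked for, a point or a joint stands for the part that bears it (a point fixed in the world has none). Each returns a list of dicts, best first, with "confidence" (0 to 1); they miss things now and then, are a little off and sometimes report something else, mostly with a low value. They report only what shows in the picture. A call takes as long as a camera call. They do not tell look-alikes from the thing itself.
- recognise(picture, thing): "centre" ([column, row] in pixels, amid what is visible of it).
- landmark_of(picture, thing): "centre" ([column, row] in pixels: a listed point, or the origin of a listed thing).
The state is a dict: "clock": time; "joint_pos": joint angles; "joint_vel": joint speeds; "tau": joint torques, N m; "eef_pos": TCP position; "tool_rot": TCP orientation; "ft_force": force on the tool from outside, world axes, zero at the start; "ft_torque": the same for the moment, N m; "grip_width": finger opening in m; "grasp_force": force on a finger pad.
Only numpy, scipy, OpenCV 4.12 (cv2) and the standard library are available. Lean on these libraries where they do the work, as an engineer would, in place of code of your own. Each camera call takes 0.05 s, during which the arm holds its last target. There are 200 camera calls.

## Working session

There is one attempt and no reset: what is moved stays moved. The work goes in short steps, Python scripts to look and compute and a tool call to move; the robot and the scene stay as the last step left them, time stands still between calls to the robot, and variables do not carry over. Pictures are saved under pics/ and viewed, at most 10 in all, crops included, and the job is handed in when it is done.

Besides the shell and the picture viewer there is one more tool, called after "Emit:" by a JSON object that holds its "name" and its "arguments". arm_command: Moves the arm, as the interface text tells. Its arguments: {"type":"object","properties":{"slide":{"type":"array","items":{"type":"array","items":{"type":"number"}}},"spin":{"type":"array","items":{"type":"number"}},"jaw":{"type":"number"}},"required":["slide","spin"]}

```bash
mkdir -p pics; cat > h.py <<'E'
from workcell import *
import numpy as np, cv2
from scipy.spatial.transform import Rotation as R
def cloud(p):
    K=p["intrinsics"];z=p["range_z"];v,u=np.mgrid[0:z.shape[0],0:z.shape[1]]
    c=np.stack([(u-K[0,2])/K[0,0]*z,(v-K[1,2])/K[1,1]*z,z],-1)
    M=cv2.Rodrigues(np.array(p["rvec"],float))[0]
    w=(c-np.array(p["tvec"]).ravel())@M
    w[z==0]=np.nan
    return w
def onplane(p,uv,h):
    K=p["intrinsics"];M=cv2.Rodrigues(np.array(p["rvec"],float))[0];t=np.array(p["tvec"]).ravel()
    d=M.T@np.linalg.inv(K)@np.array([uv[0],uv[1],1.]);o=-M.T@t
    return o+d*(h-o[2])/d[2]
def proj(p,X):
    return cv2.projectPoints(np.atleast_2d(np.array(X,float)),np.array(p["rvec"],float),np.array(p["tvec"],float),p["intrinsics"],None)[0][:,0]
def save(p,name,box=None,s=1):
    im=p["pixels"][:,:,::-1]
    if box: im=im[box[1]:box[3],box[0]:box[2]]
    cv2.imwrite("pics/"+name,cv2.resize(im,None,fx=s,fy=s,interpolation=cv2.INTER_CUBIC))
E
python3 - <<'E'
from h import *
np.set_printoptions(precision=4,suppress=True)
o=get_obs();print(o)
a=camera("top");b=camera("side")
import pickle;pickle.dump((a,b),open("ab.pkl","wb"))
im=np.vstack([a["pixels"],b["pixels"]])
save(a,"top.png");save(b,"side.png")
for p in (a,b):
  print(np.round(p["intrinsics"],1).tolist(), cv2.Rodrigues(np.array(p["rvec"],float))[0].T@-np.array(p["tvec"]).ravel())
  for n in ["cassette","cassette_front","dock","pocket","latch_pivot","latch_post","stapler","ink_pad","label_roll","tape_roll","calculator","measure_cup"]:
    print(n,[(np.round(d["centre"],1).tolist(),round(d["confidence"],2)) for d in landmark_of(p,n)])
E
```

```text
{'clock': 0.0, 'joint_pos': array([1.22  , 0.2414, 0.0037, 1.3352, 0.    , 1.5708]), 'joint_vel': array([-0.0005,  0.    ,  0.0018, -0.0014, -0.0023,  0.0009]), 'tau': array([ -0.0009, -37.2323,  25.2406,   0.017 ,   0.    ,  -0.    ]), 'eef_pos': array([0.1716, 0.469 , 0.2304]), 'tool_rot': array([ 0.1745,  0.9847, -0.001 , -0.0002]), 'ft_force': array([ 0.9166, -0.241 , -0.1889]), 'ft_torque': array([-0.0143, -0.0547,  0.0406]), 'grasp_force': 0.0, 'grip_width': 0.08547595472051032}
[[479.5, 0.0, 271.4], [0.0, 479.5, 202.6], [0.0, 0.0, 1.0]] [ 0.4257 -0.0998  1.1803]
cassette [([299.4, 285.0], 0.86), ([323.0, 215.0], 0.77), ([173.5, 288.9], 0.69)]
cassette_front [([311.3, 273.1], 0.91), ([169.1, 305.0], 0.83)]
dock [([236.6, 199.2], 0.83)]
pocket [([236.3, 196.1], 0.61)]
latch_pivot [([235.1, 171.8], 0.86), ([376.8, 224.2], 0.38)]
latch_post [([216.3, 175.2], 0.62)]
stapler [([219.9, 138.4], 0.57)]
ink_pad [([301.6, 142.6], 0.84), ([265.2, 126.6], 0.33)]
label_roll [([331.4, 138.8], 0.77)]
tape_roll [([266.8, 126.3], 0.59)]
calculator [([378.4, 183.9], 0.74)]
measure_cup [([380.5, 226.1], 0.91)]
[[445.3, 0.0, 273.7], [0.0, 445.3, 207.5], [0.0, 0.0, 1.0]] [-0.0103  0.763   0.534 ]
cassette [([290.9, 321.6], 0.85), ([348.2, 251.9], 0.71)]
cassette_front [([342.6, 233.1], 0.57)]
dock [([235.6, 257.0], 0.92)]
pocket [([239.1, 250.0], 0.85), ([216.8, 230.5], 0.26)]
latch_pivot [([215.8, 232.8], 0.81)]
latch_post [([205.0, 234.3], 0.65)]
stapler [([179.9, 246.0], 0.88)]
ink_pad [([230.0, 217.6], 0.74)]
label_roll []
tape_roll [([195.2, 226.6], 0.62)]
calculator [([236.5, 250.8], 0.62)]
measure_cup [([321.9, 207.0], 0.5)]
```

View pics/top.png

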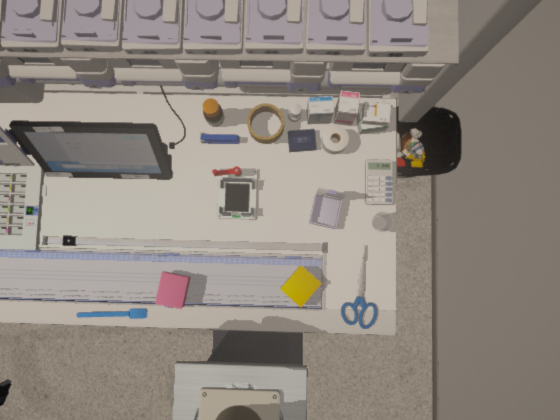

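View pics/side.png

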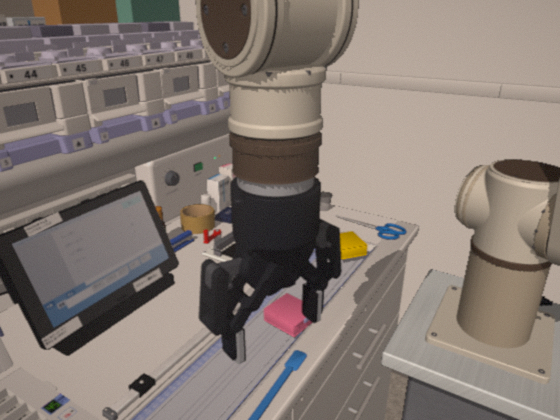

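The candidates shaped like the cassette are lilac at (326,209), yellow at (301,287) and pink at (172,290). The lilac one fits the description. The dock is at (237,197), with the red latch parked to its left. I'll confirm with an enlarged crop and measure the cloud.

```bash
python3 - <<'E'
from h import *
import pickle
np.set_printoptions(precision=4,suppress=True)
a,b=pickle.load(open("ab.pkl","rb"))
w=cloud(a)
save(a,"crop.png",(190,150,370,250),4.4)
hsv=cv2.cvtColor(a["pixels"],cv2.COLOR_RGB2HSV)
x=w[...,0];y=w[...,1];z=w[...,2]
print("table z",np.nanmedian(z[215:230,240:290]), np.nanmedian(z[190:240,60:180]))
def rep(n,box,zl,zh):
    m=np.zeros(z.shape,bool);m[box[1]:box[3],box[0]:box[2]]=1
    m&=(z>zl)&(z<zh)
    P=w[m][:,:2].astype(np.float32);r=cv2.minAreaRect(P*1000)
    print(n,m.sum(),r,P.mean(0),np.percentile(z[m],[5,50,95]))
    return m
rep("cas all",(300,180,352,235),.015,.15)
rep("cas walls",(300,180,352,235),.02,.034)
rep("cas lid",(300,180,352,235),.04,.15)
rep("cas floor",(300,180,352,235),.002,.012)
rep("dock plate",(205,160,265,230),.005,.0115)
rep("dock walls",(205,160,265,230),.022,.034)
rep("dock all",(205,160,265,230),.0055,.08)
red=(hsv[...,1]>150)&((hsv[...,0]<8)|(hsv[...,0]>172));red[:, :200]=0;red[:,260:]=0;red[:150]=0;red[200:]=0
print("red",red.sum());P=w[red];print(P[::max(1,len(P)//25)])
for uv in [(235.1,171.8)]: print("pivot",onplane(a,uv,.04))
print("post",onplane(a,(216.3,175.2),.059),"dock",onplane(a,(236.6,199.2),0),onplane(a,(236.3,196.1),.008),"cas",onplane(a,(323,215),0))
print("side pivot",onplane(b,(215.8,232.8),.04),"post",onplane(b,(205,234.3),.059),"dock",onplane(b,(235.6,257),0),onplane(b,(239.1,250),.008),"cas",onplane(b,(348.2,251.9),0),onplane(b,(342.6,233.1),.025))
for n,uv,h in [("ink",(301.6,142.6),.0),("label",(331.4,138.8),0),("calc",(378.4,183.9),0),("cup",(380.5,226.1),0)]: print(n,onplane(a,uv,h))
E
```

```text
table z -0.0001316933862776528 -0.00024695232784530276
cas all 329 ((526.5619506835938, -197.25230407714844), (66.17268371582031, 78.02889251708984), 78.47132873535156) [ 0.5444 -0.2008] [0.0192 0.0406 0.1079]
cas walls 129 ((524.5441284179688, -196.84671020507812), (66.1676025390625, 73.64622497558594), 78.48516845703125) [ 0.5234 -0.1976] [0.0209 0.0252 0.0303]
cas lid 166 ((560.24951171875, -203.49148559570312), (64.90106964111328, 9.147851943969727), 78.80138397216797) [ 0.5614 -0.2034] [0.0456 0.0894 0.1085]
cas floor 832 ((535.1419067382812, -198.63308715820312), (133.7420654296875, 125.378173828125), 1.1586171388626099) [ 0.5287 -0.1971] [0.0021 0.0036 0.0075]
dock plate 1283 ((561.6109619140625, 31.12649154663086), (165.2872314453125, 132.00180053710938), 7.275908470153809) [0.5597 0.0179] [0.0054 0.0079 0.0107]
dock walls 171 ((561.8433227539062, 20.387710571289062), (81.4913330078125, 108.4876937866211), 89.95601654052734) [0.5611 0.0213] [0.0229 0.028  0.0335]
dock all 1759 ((566.8779907226562, 29.48166275024414), (155.25460815429688, 127.40449523925781), 7.275908946990967
[... 714 characters left out ...]
0472]
 [0.6098 0.0299 0.046 ]
 [0.6098 0.0274 0.0465]
 [0.6098 0.025  0.0468]
 [   nan    nan    nan]
 [0.6099 0.0153 0.0472]
 [0.6098 0.0129 0.048 ]
 [0.6072 0.037  0.0462]
 [0.6082 0.0231 0.0416]
 [0.6077 0.0202 0.0455]
 [0.6088 0.0185 0.0387]
 [0.6074 0.0152 0.0478]]
pivot [0.6114 0.0231 0.04  ]
post [0.5992 0.0655 0.059 ] dock [0.5493 0.0214 0.    ] [0.5561 0.0215 0.008 ] cas [ 0.5151 -0.193   0.    ]
side pivot [0.6158 0.0234 0.04  ] post [0.6082 0.071  0.059 ] dock [0.5485 0.0367 0.    ] [0.5526 0.0166 0.008 ] cas [ 0.3326 -0.1258  0.    ] [ 0.3658 -0.1641  0.025 ]
ink [ 0.6954 -0.1368  0.    ]
label [ 0.7065 -0.211   0.    ]
calc [ 0.5954 -0.3282  0.    ]
cup [ 0.4913 -0.3337  0.    ]
```

View pics/crop.png

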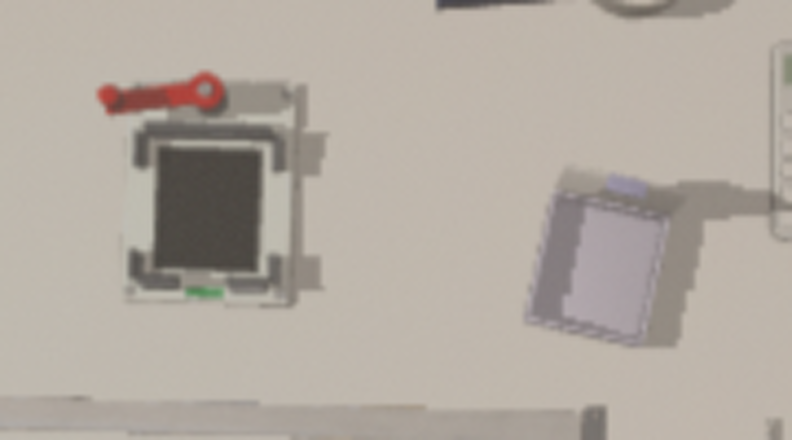

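The crop confirms it: the lilac cassette (crop ~(600,260)) has its open lid at the far side, so its front faces the robot, with yaw about -11.5°. Next I move round behind the lid with the jaw closed.

Emit:
{"name": "arm_command", "arguments": {"slide": [[-4.9,-3.75,0],[-9.8,-7.5,0],[-14.7,-11.25,0],[-19.6,-15,0],[-24.5,-18.7,0]], "spin": [-2,-4,-6,-8,-8.6], "jaw": 0}}

```text
clock: 1.92
eef_pos: [0.3385, 0.2081, 0.2316]
tool_rot: [0.1, 0.995, 0.0, 0.001]
ft_force: [1.0, 0.7, 1.2]
grip_width: -0.0001
grasp_force: 0.0
```

```bash
cat >> h.py <<'E'
C0=np.array([.5216,-.1962]);CY=np.radians(-11.5)   # cassette pose
def cas(x,y,z): c,s=np.cos(CY),np.sin(CY);return np.array([C0[0]+c*x-s*y,C0[1]+s*x+c*y,z])
def yaw_of(Q): v=Q.apply([0,1,0]);return np.degrees(np.arctan2(v[1],v[0]))
def to(p,yaw=None):
    """slide (cm), spin (deg) from measured pose to world p, tool y at yaw deg"""
    o=get_obs();Q=R.from_quat(o["tool_rot"]);s=Q.inv().apply(np.array(p)-o["eef_pos"])*100
    y=yaw_of(Q);print("to",np.round(p,4),"slide",np.round(s,2),"spin",None if yaw is None else round(-((yaw-y+90)%180-90),2),"yaw",round(y,2),"tcp",np.round(o["eef_pos"],4))
E
python3 - <<'E'
from h import *
to(cas(90,0,.23),78.5)
to(cas(90,0,.09),78.5)
print(get_obs()["clock"])
E
```

```text
to [ 88.7148 -18.1393   0.23  ] slide [-9.02596e+03 -4.55100e+01  8.90000e+00] spin 0.06 yaw 78.56 tcp [0.3385 0.2081 0.2316]
to [ 88.7148 -18.1393   0.09  ] slide [-9025.94   -45.52    22.9 ] spin 0.06 yaw 78.56 tcp [0.3385 0.2081 0.2316]
1.925
```

Emit:
{"name": "arm_command", "arguments": {"slide": [[-4.3,-4.45,0],[-8.6,-8.9,0],[-12.9,-13.35,0],[-17.2,-17.8,0],[-21.5,-22.2,0]], "spin": [0,0,0,0,0]}}

```text
clock: 2.55
eef_pos: [0.505, -0.0527, 0.2315]
tool_rot: [0.1, 0.995, 0.0, 0.0]
ft_force: [0.8, 0.8, 1.1]
grip_width: 0.0001
grasp_force: 0.0
```

```bash
python3 - <<'E'
from h import *
to(cas(.09,0,.23),78.5)
to(cas(.09,0,.09),78.5)
p=camera("wrist");save(p,"w1.png")
M=cv2.Rodrigues(np.array(p["rvec"],float))[0];print(-M.T@np.array(p["tvec"]).ravel(),M[2])
import pickle;pickle.dump(p,open("w1.pkl","wb"))
E
```

```text
to [ 0.6098 -0.2141  0.23  ] slide [-13.49 -13.73   0.16] spin -0.03 yaw 78.47 tcp [ 0.505  -0.0527  0.2315]
to [ 0.6098 -0.2141  0.09  ] slide [-13.48 -13.73  14.16] spin -0.03 yaw 78.47 tcp [ 0.505  -0.0527  0.2315]
[ 0.43989975 -0.03936981  0.37408493] [ 0.25852992 -0.05304191 -0.96454592]
```

View pics/w1.png

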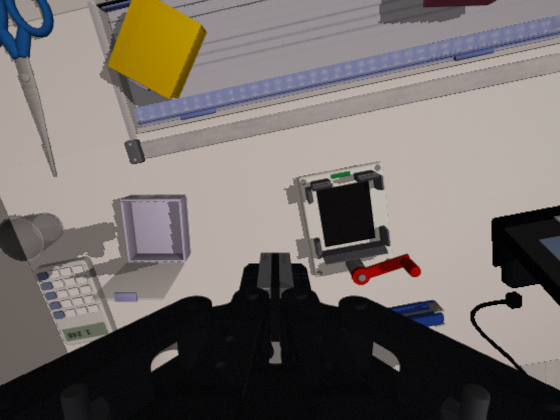

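The wrist picture shows the lilac cassette at (157,228) and the dock at (345,215), with its latch post near (415,268). I'll fit both poses from this view.

```bash
python3 - <<'E'
from h import *
import pickle
np.set_printoptions(precision=4,suppress=True)
p=pickle.load(open("w1.pkl","rb"));w=cloud(p);z=w[...,2]
def rep(n,box,zl,zh,extra=None):
    m=np.zeros(z.shape,bool);m[box[1]:box[3],box[0]:box[2]]=1
    m&=(z>zl)&(z<zh)
    if extra is not None:m&=extra
    m=cv2.morphologyEx(m.astype(np.uint8),cv2.MORPH_OPEN,np.ones((2,2)))>0
    P=w[m][:,:2].astype(np.float32);r=cv2.minAreaRect(P*1000)
    print(n,m.sum(),np.round(r[0],1),np.round(r[1],1),round(r[2],2),np.percentile(z[m],[5,50,95]))
print("table",np.nanmedian(z[190:240,210:280]))
rep("cas top",(112,180,200,275),.0235,.032)
rep("cas >15",(112,180,200,275),.012,.032)
rep("lid",(90,255,200,320),.06,.12)
dark=(p["pixels"].sum(2)<110)
rep("floor",(305,170,395,260),.003,.013,dark)
rep("plate+",(280,150,400,285),.0055,.034)
rep("walls20",(280,150,400,285),.022,.036)
hsv=cv2.cvtColor(p["pixels"],cv2.COLOR_RGB2HSV)
red=(hsv[...,1]>150)&((hsv[...,0]<8)|(hsv[...,0]>172));red[:245]=0;red[295:]=0;red[:,:340]=0;red[:,430:]=0
rep("post",(340,245,430,295),.062,.08,red); rep("arm",(340,245,430,295),.04,.05,red)
for n in ["cassette","cassette_front","dock","pocket","latch_pivot","latch_post"]:
  pass
E
```

```text
table -4.229234395830144e-06
cas top 665 [ 531.8 -197. ] [65.9 86.5] 78.44 [nan nan nan]
cas >15 1446 [ 529.1 -196.5] [64.2 88.2] 74.19 [nan nan nan]
lid 1749 [ 594.3 -229.8] [ 56.7 130.1] 26.33 [nan nan nan]
floor 2882 [555.2  22.6] [58.2 69.9] 89.05 [nan nan nan]
plate+ 7826 [575.5   6.6] [ 89.  123.7] 66.28 [nan nan nan]
walls20 1245 [559.1  24.9] [ 82.4 111. ] 80.7 [nan nan nan]
post 145 [627.   84.7] [62.4 10.4] 35.68 [nan nan nan]
arm 619 [621.1  51.7] [50.4 73.6] 15.65 [nan nan nan]
```

Emit:
{"name": "arm_command", "arguments": {"slide": [[-4.3,-4.4,0],[-8.6,-8.8,2],[-13.5,-13.7,4],[-13.5,-13.7,9],[-13.5,-13.7,14]], "spin": [0,0,0,0,0]}}

```text
clock: 3.22
eef_pos: [0.6096, -0.2133, 0.0894]
tool_rot: [0.101, 0.995, -0.0, 0.0]
ft_force: [-0.1, 0.2, -1.5]
grip_width: -0.0002
grasp_force: 0.0
```

Emit:
{"name": "arm_command", "arguments": {"slide": [[1.5,0,0],[2.7,0,0],[3.9,0,0],[5.1,0,0.2],[6.2,0,0.5]], "spin": [0,0,0,0,0]}}

```text
clock: 3.85
eef_pos: [0.5485, -0.1993, 0.0866]
tool_rot: [0.1, 0.995, -0.0, 0.001]
ft_force: [0.6, 0.5, -0.1]
grip_width: 0.0
grasp_force: 0.6
```

Emit:
{"name": "arm_command", "arguments": {"slide": [[1.0,0,0.5],[1.7,0,1.1],[2.4,0,1.9],[2.9,0,2.6],[3.3,0,3.6]], "spin": [0,0,0,0,0]}}

```text
clock: 4.47
eef_pos: [0.5156, -0.1929, 0.0498]
tool_rot: [0.1, 0.995, -0.0, -0.0]
ft_force: [0.1, -0.5, 1.8]
grip_width: 0.0002
grasp_force: 0.7
```

```bash
python3 - <<'E'
from h import *
import pickle
p=camera("top");save(p,"t2.png",(280,160,370,250),6)
a=camera("side");save(a,"s2.png",(280,180,450,300),4)
w=cloud(p);x=w[...,0];print(get_obs()["eef_pos"],get_obs()["ft_force"])
E
```

```text
[ 0.51430107 -0.19233552  0.0485822 ] [ 0.06117982 -0.3861099  -0.5854435 ]
```

View pics/s2.png

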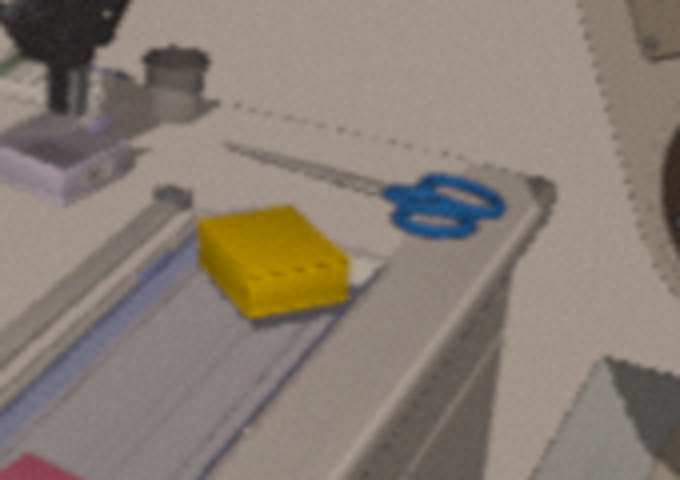

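The crop shows the finger (65,90) on the lid, which is partly closed with its tab near (100,125). I continue pressing down.

Emit:
{"name": "arm_command", "arguments": {"slide": [[0.2,0,0.6],[0.4,0,1.2],[0.5,0,1.7],[0.5,0,2.0],[0.5,0,2.0]], "spin": [0,0,0,0,0]}}

```text
clock: 5.2
eef_pos: [0.5106, -0.1917, 0.0299]
tool_rot: [0.1, 0.995, 0.0, -0.001]
ft_force: [0.6, -0.7, -0.3]
grip_width: -0.0002
grasp_force: 0.0
```

Emit:
{"name": "arm_command", "arguments": {"slide": [[0.2,0,0.1],[0.3,0,0.15],[0.3,0,0.2],[0.3,0,0.2],[0.3,0,0.2]], "spin": [0,0,0,0,0]}}

```text
clock: 5.82
eef_pos: [0.5084, -0.1914, 0.0289]
tool_rot: [0.1, 0.995, -0.0, 0.0]
ft_force: [-1.8, 0.6, 5.3]
grip_width: 0.0001
grasp_force: 2.8
```

Emit:
{"name": "arm_command", "arguments": {"slide": [[0,0,-3],[0,2,-8],[0,4,-13],[0,6,-18],[0,8,-18]], "spin": [0,0,0,0,0], "jaw": 8.5}}

```text
clock: 6.45
eef_pos: [0.5269, -0.1129, 0.2128]
tool_rot: [0.1, 0.995, -0.001, 0.005]
ft_force: [-0.1, 0.8, -1.0]
grip_width: 0.0848
grasp_force: 0.0
```

```bash
python3 - <<'E'
from h import *
import pickle
p=camera("wrist");save(p,"w2.png");pickle.dump(p,open("w2.pkl","wb"))
np.set_printoptions(precision=4,suppress=True)
for n in ["cassette","cassette_front","dock","latch_pivot","latch_post"]:
    print(n,[(np.round(d["centre"],1).tolist(),round(d["confidence"],2)) for d in landmark_of(p,n)])
w=cloud(p);z=np.nan_to_num(w[...,2],nan=-1);y=w[...,1];x=w[...,0]
m=(x>.44)&(x<.62)&(y<-.12)&(y>-.28)
for lo,hi in [(.02,.026),(.026,.033),(.033,.05),(.05,.12)]:
    k=m&(z>lo)&(z<hi);P=w[k][:,:2].astype(np.float32)
    if len(P)>5: print(lo,k.sum(),cv2.minAreaRect(P*1000))
E
```

```text
cassette [([208.1, 9.0], 0.9), ([200.5, 196.5], 0.84)]
cassette_front [([187.2, 40.2], 0.9), ([195.7, 166.7], 0.82)]
dock [([397.1, 180.8], 0.59), ([200.3, 195.4], 0.16)]
latch_pivot [([416.7, 252.5], 0.58), ([110.6, 279.5], 0.4)]
latch_post [([479.4, 241.9], 0.61)]
0.02 83 ((512.3836669921875, -173.08700561523438), (95.9285659790039, 44.651031494140625), 27.356712341308594)
0.026 4704 ((521.491943359375, -195.50759887695312), (66.46460723876953, 78.5749282836914), 78.8392105102539)
```

View pics/w2.png

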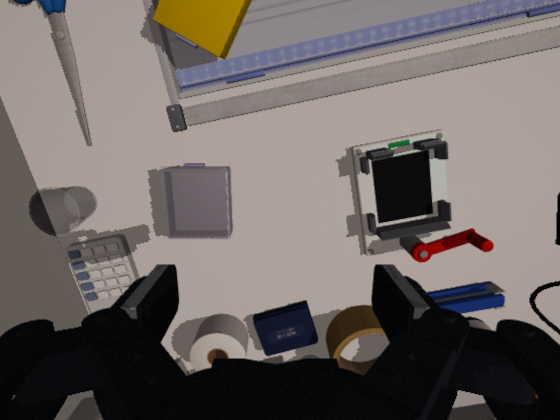

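The lid is shut: it lies flat at (200,200) with the tab at (195,165). I'll fit the cassette and dock poses precisely from w2.

```bash
cat > fit.py <<'E'
from h import *
import pickle
np.set_printoptions(precision=1,suppress=True)
p=pickle.load(open("w2.pkl","rb"))
w=cloud(p);z=np.nan_to_num(w[...,2],nan=-1)
def loc(o,yaw):
    c,s=np.cos(np.radians(yaw)),np.sin(np.radians(yaw));d=w[...,:2]-np.array(o)
    return (d[...,0]*c+d[...,1]*s)*1000,(-d[...,0]*s+d[...,1]*c)*1000
def edges(n,X,Y,m,along,lines,half):
    """min/max of one coordinate in slices of the other"""
    A,B=(X,Y) if along=='x' else (Y,X)
    out=[]
    for l in lines:
        k=m&(abs(B-l)<half)
        out.append((l,round(float(np.percentile(A[k],1)),1),round(float(np.percentile(A[k],99)),1),int(k.sum())) if k.sum()>5 else (l,))
    print(n,along,out)
X,Y=loc((.5215,-.1955),-11.3);m=(z>.0265)&(z<.033)&(abs(X)<60)&(abs(Y)<60)
print("lid z",np.median(z[m])*1000)
edges("lid",X,Y,m,'x',[-28,-20,20,28],3);edges("lid",X,Y,m,'y',[-30,-15,0,15,32],3)
X,Y=loc((.548,.022),0)
for nm,lo,hi in (("plate",.005,.011),("wall",.027,.04)):
    m=(z>lo)&(z<hi)&(X>-70)&(X<90)&(abs(Y)<70)
    edges(nm,X,Y,m,'x',[-44,-30,-20,20,30,44],3);edges(nm,X,Y,m,'y',[-47,-40,-32,0,32,47,60,70],3)
for xx in (0,):
  for yy in (-18,0,18):
    k=(abs(Y-yy)<2.5)&(X>-60)&(X<85);b=np.arange(-60,85,4)
    i=np.digitize(X[k],b);print("prof y",yy,[(int(b[j-1]),round(float(np.median(z[k][i==j])*1000))) for j in np.unique(i)])
hsv=cv2.cvtColor(p["pixels"],cv2.COLOR_RGB2HSV)
red=(hsv[...,1]>150)&((hsv[...,0]<8)|(hsv[...,0]>172))&(X>30)&(X<120)&(abs(Y)<110)
for lo,hi in ((.042,.05),(.068,.078)):
    k=red&(z>lo)&(z<hi);print("red",lo,k.sum(),cv2.minAreaRect(np.stack([X[k],Y[k]],1).astype(np.float32)),np.median(z[k]))
dark=(p["pixels"].sum(2)<110)&(z>.003)&(z<.013)&(abs(X)<45)&(abs(Y)<40)
print("floor",cv2.minAreaRect(np.stack([X[dark],Y[dark]],1).astype(np.float32)))
E
python3 fit.py
```

```text
lid z 29.024668759088144
lid x [(-28, -36.4, 38.4, 415), (-20, -37.0, 38.5, 427), (20, -36.9, 37.4, 415), (28, -36.9, 37.4, 423)]
lid y [(-30, -31.6, 33.0, 394), (-15, -32.2, 32.5, 362), (0, -31.8, 32.6, 372), (15, -31.9, 33.0, 373), (32, -31.8, 32.5, 324)]
plate x [(-44, -46.8, 74.5, 586), (-30, -46.9, 75.5, 504), (-20, -47.2, 75.8, 488), (20, -46.9, 73.1, 488), (30, -46.3, 71.5, 464), (44, -46.4, 69.8, 262)]
plate y [(-47, -47.6, 43.9, 335), (-40, -47.9, 45.7, 366), (-32, -48.6, 33.9, 222), (0, -48.5, 45.1, 491), (32, -48.4, 34.1, 368), (47, -49.1, 33.8, 73), (60, -49.2, 41.4, 128), (70, -48.5, 44.1, 303)]
wall x [(-44,), (-30, -40.9, 49.6, 95), (-20, -41.1, 49.9, 99), (20, -40.7, 50.5, 98), (30, -40.4, 50.0, 99), (44,)]
wall y [(-47,), (-40, -35.6, 33.6, 223), (-32, -35.2, 33.5, 58), (0,), (32,), (47, -36.1, 32.8, 546), (60, -10.3, 3.5, 78), (70, -10.9, -9.6, 7)]
prof y -18 [(-60, 0), (-56, 0), (-52, 0), (-48, 7), (-44, 11), (-40, 35), (-36, 30), (-32, 8), (-28, 8), (-24, 8), (-20, 8), (-16, 8), (-12, 8), (-8, 8), (-4, 8), (0, 8), (4, 8), (8, 8), (12, 8), (16, 8), (20, 9), (24, 8)
[... 473 characters left out ...]
0), (-56, 0), (-52, 0), (-48, 7), (-44, 13), (-40, 34), (-36, 30), (-32, 8), (-28, 8), (-24, 8), (-20, 8), (-16, 8), (-12, 8), (-8, 9), (-4, 9), (0, 8), (4, 8), (8, 8), (12, 8), (16, 8), (20, 8), (24, 8), (28, 8), (32, 8), (36, 8), (40, 9), (44, 30), (48, 35), (52, 44), (56, 46), (60, 45), (64, 45), (68, 8), (72, 7)]
red 0.042 754 ((60.83169937133789, 20.737825393676758), (19.64878273010254, 64.84222412109375), 13.168485641479492) 0.046118443429526604
red 0.068 140 ((58.56157684326172, 47.95254898071289), (11.899106979370117, 10.158478736877441), 52.55608367919922) 0.07237158800802207
floor ((3.2844161987304688, -0.4332122802734375), (70.60301208496094, 82.14188385009766), 89.83393859863281)
```

```bash
sed -i 's/^C0=.*/C0=np.array([.5211,-.1950]);CY=np.radians(-11.1)/' h.py; python3 - <<'E'
from h import *
print(grip_point_offset)
to(cas(.002,0,.2),78.9);to(cas(.002,0,.06),78.9);to(cas(.002,0,.008),78.9)
E
```

```text
0.0187
to [ 0.5231 -0.1954  0.2   ] slide [-1.66 -8.05  0.64] spin -0.43 yaw 78.47 tcp [ 0.5229 -0.1132  0.2065]
to [ 0.5231 -0.1954  0.06  ] slide [-1.71 -8.05 14.64] spin -0.43 yaw 78.47 tcp [ 0.5229 -0.1132  0.2065]
to [ 0.5231 -0.1954  0.008 ] slide [-1.73 -8.05 19.84] spin -0.43 yaw 78.47 tcp [ 0.5229 -0.1132  0.2065]
```

Emit:
{"name": "arm_command", "arguments": {"slide": [[-1.0,-5,2],[-1.7,-8.0,6],[-1.7,-8.0,10],[-1.7,-8.0,13],[-1.7,-8.0,15]], "spin": [-0.4,-0.4,-0.4,-0.4,-0.4]}}

```text
clock: 7.38
eef_pos: [0.5224, -0.1951, 0.055]
tool_rot: [0.098, 0.995, 0.001, -0.003]
ft_force: [0.4, -0.5, 1.3]
grip_width: 0.085
grasp_force: 0.0
```

```bash
python3 - <<'E'
from h import *
to(cas(.002,0,.0),78.9)
E
```

```text
to [ 0.5231 -0.1954  0.    ] slide [-0.1  -0.02  5.5 ] spin -0.1 yaw 78.8 tcp [ 0.5224 -0.1951  0.055 ]
```

Emit:
{"name": "arm_command", "arguments": {"slide": [[-0.1,0,2],[-0.1,0,4],[-0.1,0,5.2],[-0.1,0,5.5],[-0.1,0,5.5]], "spin": [0,0,0,0,0]}}

```text
clock: 8.0
eef_pos: [0.5258, -0.1951, 0.0034]
tool_rot: [0.097, 0.995, -0.0, -0.0]
ft_force: [0.2, -0.8, 0.9]
grip_width: 0.085
grasp_force: 0.0
```

Emit:
{"name": "arm_command", "arguments": {"slide": [[0,0,0],[0,0,0],[0,0,0],[0,0,0],[0,0,0]], "spin": [0,0,0,0,0], "jaw": 5}}

```text
clock: 8.62
eef_pos: [0.5267, -0.1952, 0.0045]
tool_rot: [0.097, 0.995, -0.0, 0.001]
ft_force: [-1.5, -0.2, 5.9]
grip_width: 0.0648
grasp_force: 68.7
```

Emit:
{"name": "arm_command", "arguments": {"slide": [[0,0,-0.8],[0,0,-2.5],[0,0,-5],[0,0,-7.5],[0,0,-10]], "spin": [0,0,0,0,0]}}

```text
clock: 9.25
eef_pos: [0.525, -0.1945, 0.1036]
tool_rot: [0.097, 0.995, 0.0, -0.001]
ft_force: [0.6, -0.2, -2.7]
grip_width: 0.0649
grasp_force: 67.7
```

```bash
cat >> h.py <<'E'
D0=np.array([.5496,.0209]);DY=np.radians(-0.3)
def dock(x,y,z): c,s=np.cos(DY),np.sin(DY);return np.array([D0[0]+c*x-s*y,D0[1]+s*x+c*y,z])
E
python3 - <<'E'
from h import *
o=get_obs();print(o["grip_width"],o["grasp_force"],o["ft_force"],o["clock"])
to(dock(.005,0,.105),89.7)
E
```

```text
0.0649094170873739 67.74378418922424 [ 0.56687214 -0.19523232 -2.67239968] 9.25
to [0.5546 0.0209 0.105 ] slide [ 1.24 21.71 -0.13] spin -10.8 yaw 78.9 tcp [ 0.525  -0.1945  0.1036]
```

Emit:
{"name": "arm_command", "arguments": {"slide": [[0.2,4,0],[0.5,9,0],[0.8,14,0],[1.1,19,0],[1.2,21.7,0]], "spin": [-2.2,-4.4,-6.6,-8.8,-10.8]}}

```text
clock: 9.88
eef_pos: [0.5551, 0.023, 0.103]
tool_rot: [0.001, 1.0, 0.0, -0.001]
ft_force: [0.5, -1.3, -2.2]
grip_width: 0.0649
grasp_force: 67.8
```

Emit:
{"name": "arm_command", "arguments": {"slide": [[0,0,0.5],[0,0,0.5],[0,0,0.5],[0,0,0.5],[0,0,0.5]], "spin": [0,0,0,0,0]}}

```text
clock: 10.5
eef_pos: [0.5558, 0.0197, 0.0984]
tool_rot: [0.003, 1.0, -0.0, 0.0]
ft_force: [-0.7, 1.0, -1.4]
grip_width: 0.0644
grasp_force: 67.8
```

```bash
cat > look.py <<'E'
from h import *
import pickle,sys
np.set_printoptions(precision=1,suppress=True)
p=camera("wrist");save(p,sys.argv[1]+".png");pickle.dump(p,open(sys.argv[1]+".pkl","wb"))
w=cloud(p);z=np.nan_to_num(w[...,2],nan=-1);o=get_obs()
to(dock(.005,0,.105),89.7)
c,s=np.cos(DY),np.sin(DY);d=w[...,:2]-D0
X,Y=(d[...,0]*c+d[...,1]*s)*1000,(-d[...,0]*s+d[...,1]*c)*1000
t=o["eef_pos"][2]
m=(abs(X)<55)&(abs(Y)<38)&(z>t+.01)&(z<t+.04)
h=np.median(z[m&(abs(X)<20)&(abs(Y)<20)]);print("lid z mm",h*1000,"tcp",t*1000)
m&=abs(z-h)<.004
for a in (-25,-15,15,25):
    k=m&(abs(Y-a)<3);print("y",a,"x",np.percentile(X[k],[1,99]),k.sum())
for a in (-30,-24,-18):
    k=m&(abs(X-a)<3);print("x",a,"y",np.percentile(Y[k],[1,99]),k.sum())
for a in (-44,-30,30,44):
    k=(abs(Y-a)<4)&(X>-70)&(X<-36)&(z>.005)&(z<.011);print("plate front at y",a,np.percentile(X[k],1) if k.any() else None)
    k=(abs(Y-a)<4)&(X>-60)&(X<-30)&(z>.033)&(z<.04);print("  lip",np.percentile(X[k],[1,99]) if k.any() else None)
for a in (-47,-44,-40):
    k=(abs(X-a)<3)&(abs(Y)<70)&(z>.005)&(z<.011);print("plate y at x",a,np.percentile(Y[k],[1,99]) if k.any() else None)
    k=(abs(X-a)<3)&(abs(Y)<70)&(z>.03)&(z<.04);print("  wall y",np.percentile(Y[k],[1,99]) if k.any() else None)
A=np.stack([X[m],Y[m],np.ones(m.sum())],1);f=np.linalg.lstsq(A,z[m]*1000,rcond=None)[0];print("tilt rad",f[:2]*1)
np.set_printoptions(precision=4);print(f)
E
python3 look.py w3
```

```text
to [0.6 0.  0.1] slide [ 0.1  0.1 -0.7] spin -0.05 yaw 89.65 tcp [0.6 0.  0.1]
lid z mm 122.80743279951041 tcp 98.44330985501222
y -25 x [-35.4  34.3] 2483
y -15 x [-35.3  34.2] 2489
y 15 x [-35.4  34. ] 2486
y 25 x [-35.3  37.5] 2551
x -30 y [-33.4  30.8] 2748
x -24 y [-33.4  30.8] 2602
x -18 y [-33.4  30.8] 2536
plate front at y -44 -49.06712529782763
  lip None
plate front at y -30 -49.07716775391114
  lip [-41.4 -37.5]
plate front at y 30 -48.99169017818915
  lip [-40.7 -37.4]
plate front at y 44 -48.96944009243731
  lip None
plate y at x -47 [-45.7  46.4]
  wall y None
plate y at x -44 [-46.2  46.8]
  wall y [-33.8  19.2]
plate y at x -40 [-47.   47.5]
  wall y [-34.1  34.9]
tilt rad [ 0. -0.]
[  0.0026  -0.0004 122.813 ]
```

View pics/w3.png

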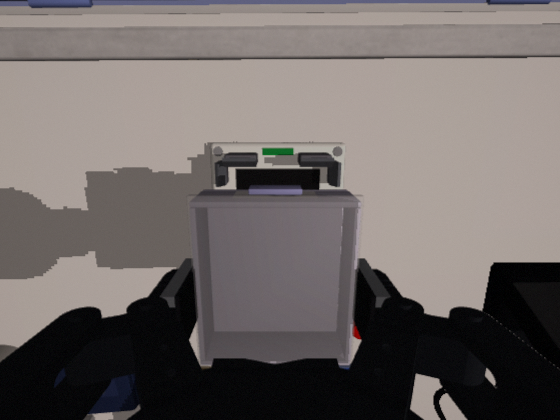

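The picture shows the held cassette squarely above the dock, with its front tab (275,190) in line with the notch (278,160). It needs about 1 mm toward the front and 1.5 mm in +y. I'll lower to just above the lips and recheck.

Emit:
{"name": "arm_command", "arguments": {"slide": [[0.1,0.15,1],[0.1,0.15,2.5],[0.1,0.15,4],[0.1,0.15,5],[0.1,0.15,5]], "spin": [0,0,0,0,0]}}

```text
clock: 11.18
eef_pos: [0.5536, 0.0219, 0.0468]
tool_rot: [0.003, 1.0, -0.0, -0.001]
ft_force: [-0.2, 0.1, -1.6]
grip_width: 0.0647
grasp_force: 67.7
```

```bash
python3 look.py w4
```

```text
to [0.6 0.  0.1] slide [-0.  -0.1 -5.7] spin 0.0 yaw 89.7 tcp [0.6 0.  0. ]
lid z mm 71.18368851016766 tcp 47.63842385119882
y -25 x [-37.4  34.4] 2519
y -15 x [-37.4  32.2] 2490
y 15 x [-37.4  32.3] 2477
y 25 x [-37.4  32.4] 2494
x -30 y [-31.2  32.9] 2702
x -24 y [-31.3  32.9] 2589
x -18 y [-31.3  33. ] 2499
plate front at y -44 -48.89058973799982
  lip None
plate front at y -30 -48.93031039397017
  lip [-41.3 -37.5]
plate front at y 30 -48.931573104702615
  lip [-41.2 -37.6]
plate front at y 44 -48.877904992812255
  lip None
plate y at x -47 [-45.5  46.5]
  wall y None
plate y at x -44 [-46.   46.8]
  wall y [-34.1  34.7]
plate y at x -40 [-46.7  47.3]
  wall y [-34.2  35. ]
tilt rad [-0. -0.]
[-0.0006 -0.0004 71.1957]
```

Emit:
{"name": "arm_command", "arguments": {"slide": [[-0.1,-0.05,0.2],[-0.1,-0.05,0.6],[-0.1,-0.05,1.0],[-0.1,-0.05,1.4],[-0.1,-0.05,1.4]], "spin": [0,0,0,0,0]}}

```text
clock: 11.85
eef_pos: [0.5553, 0.0214, 0.0338]
tool_rot: [0.003, 1.0, -0.0, -0.001]
ft_force: [-0.3, -0.4, -2.2]
grip_width: 0.065
grasp_force: 67.7
```

```bash
python3 look.py w5 | grep -E "lid|^y|^x|tcp|\["
```

```text
to [0.6 0.  0.1] slide [ 0.1 -0.1 -7.1] spin 0.0 yaw 89.7 tcp [0.6 0.  0. ]
lid z mm 58.18948804558683 tcp 34.055565887134335
y -25 x [-35.9  35.6] 2493
y -15 x [-35.9  33.7] 2475
y 15 x [-35.9  33.4] 2476
y 25 x [-35.8  34.6] 2484
x -30 y [-31.8  32.4] 2726
x -24 y [-31.8  32.4] 2610
x -18 y [-31.7  32.4] 2501
  lip [-41.3 -32.9]
  lip [-41.  -32.8]
plate y at x -47 [-45.6  46.5]
plate y at x -44 [-46.1  46.9]
  wall y [-33.9  25.7]
plate y at x -40 [-46.3  47.1]
  wall y [-34.1  35. ]
tilt rad [ 0. -0.]
[ 0.0013 -0.0004 58.1855]
```

Emit:
{"name": "arm_command", "arguments": {"slide": [[0,0,0.4],[0,0,0.8],[0,0,1.2],[0,0,1.5],[0,0,1.7]], "spin": [0,0,0,0,0]}}

```text
clock: 12.52
eef_pos: [0.5556, 0.0214, 0.017]
tool_rot: [0.003, 1.0, -0.0, -0.0]
ft_force: [0.3, 0.2, -2.6]
grip_width: 0.0646
grasp_force: 67.8
```

Emit:
{"name": "arm_command", "arguments": {"slide": [[0,0,0.1],[0,0,0.2],[0,0,0.3],[0,0,0.4],[0,0,0.4]], "spin": [0,0,0,0,0]}}

```text
clock: 13.15
eef_pos: [0.5557, 0.0214, 0.0132]
tool_rot: [0.003, 1.0, -0.0, -0.0]
ft_force: [0.4, 0.4, -2.3]
grip_width: 0.0646
grasp_force: 67.8
```

```bash
python3 look.py w6 | grep -E "lid|^y|^x|tcp|\["
```

```text
to [0.6 0.  0.1] slide [ 0.1 -0.1 -9.2] spin 0.0 yaw 89.7 tcp [0.6 0.  0. ]
lid z mm 37.58862037243316 tcp 13.296192945543066
y -25 x [-40.8  35.2] 2667
y -15 x [-40.5  33.8] 2596
y 15 x [-40.3  34.1] 2558
y 25 x [-40.7  34.5] 2652
x -30 y [-31.8  32.4] 2731
x -24 y [-31.7  32.5] 2622
x -18 y [-31.8  32.5] 2520
  lip [-41.2 -30.2]
  lip [-41.2 -30.2]
plate y at x -47 [-45.4  46.5]
plate y at x -44 [-45.8  46.9]
  wall y [-33.9  35.1]
plate y at x -40 [-46.2  47.3]
  wall y [-33.8  35. ]
tilt rad [ 0. -0.]
[ 0.0076 -0.0002 37.5556]
```

Emit:
{"name": "arm_command", "arguments": {"slide": [[0,0,0.03],[0,0,0.06],[0,0,0.08],[0,0,0.1],[0,0,0.1]], "spin": [0,0,0,0,0]}}

```text
clock: 13.82
eef_pos: [0.5558, 0.0214, 0.0126]
tool_rot: [0.003, 1.0, -0.0, 0.0]
ft_force: [-0.8, -0.0, 1.1]
grip_width: 0.0647
grasp_force: 68.2
```

Emit:
{"name": "arm_command", "arguments": {"slide": [[0,0,0],[0,0,0],[0,0,0],[0,0,0],[0,0,0]], "spin": [0,0,0,0,0], "jaw": 8.5}}

```text
clock: 14.45
eef_pos: [0.5558, 0.0214, 0.0123]
tool_rot: [0.003, 1.0, -0.0, 0.0]
ft_force: [1.2, -0.0, -0.1]
grip_width: 0.0849
grasp_force: 0.0
```

Emit:
{"name": "arm_command", "arguments": {"slide": [[0,0,-1],[0,0,-3],[0,0,-6],[0,0,-10],[0,0,-14]], "spin": [0,0,0,0,0]}}

```text
clock: 15.08
eef_pos: [0.5557, 0.0214, 0.1542]
tool_rot: [0.003, 1.0, 0.0, 0.0]
ft_force: [-0.1, 0.5, -0.5]
grip_width: 0.085
grasp_force: 0.0
```

```bash
cat > look2.py <<'E'
from h import *
import pickle,sys
np.set_printoptions(precision=2,suppress=True)
p=camera("wrist");save(p,sys.argv[1]+".png");pickle.dump(p,open(sys.argv[1]+".pkl","wb"))
w=cloud(p);z=np.nan_to_num(w[...,2],nan=-1)
c,s=np.cos(DY),np.sin(DY);d=w[...,:2]-D0
X,Y=(d[...,0]*c+d[...,1]*s)*1000,(-d[...,0]*s+d[...,1]*c)*1000
m=(abs(X)<30)&(abs(Y)<28)&(abs(z-.038)<.006)
A=np.stack([X[m],Y[m],np.ones(m.sum())],1);print("lid plane mm/mm, z",np.linalg.lstsq(A,z[m]*1000,rcond=None)[0],m.sum())
hsv=cv2.cvtColor(p["pixels"],cv2.COLOR_RGB2HSV)
red=(hsv[...,1]>150)&((hsv[...,0]<8)|(hsv[...,0]>172))&(X>-20)&(X<120)&(abs(Y)<110)
for lo,hi in ((.042,.05),(.066,.08)):
    k=red&(z>lo)&(z<hi)
    if k.sum()>5: print("red",lo,k.sum(),cv2.minAreaRect(np.stack([X[k],Y[k]],1).astype(np.float32)),"world",w[k].mean(0)*1000)
print(get_obs()["eef_pos"]*1000,"yaw",yaw_of(R.from_quat(get_obs()["tool_rot"])),get_obs()["clock"])
E
python3 look2.py w7
```

```text
lid plane mm/mm, z [ 0.   -0.   36.99] 4911
red 0.042 1025 ((62.43260192871094, 23.282468795776367), (19.693069458007812, 64.49504089355469), 5.455227851867676) world [610.1   39.31  46.43]
red 0.066 215 ((56.316490173339844, 49.3471565246582), (11.342029571533203, 11.003390312194824), 61.453853607177734) world [605.25  69.64  71.83]
[558.96  21.49 160.38] yaw 89.69968382812576 15.125
```

View pics/w7.png

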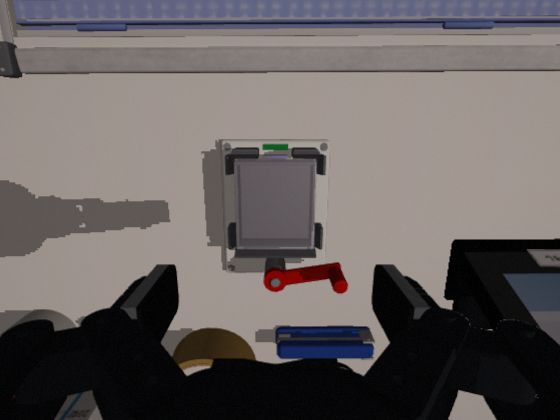

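The cassette is seated: its lid plane is level at z = 37.0 mm, and the tab sits in the notch at (275,155). The red latch post is at (340,286). Next, the latch.

Emit:
{"name": "arm_command", "arguments": {"slide": [[-1.5,1.5,1],[-3,3,2],[-4.5,4.3,3],[-4.9,4.8,4],[-4.9,4.8,5]], "spin": [0,0,0,0,0], "jaw": 4}}

```text
clock: 15.75
eef_pos: [0.6044, 0.0695, 0.1006]
tool_rot: [0.002, 1.0, -0.0, -0.001]
ft_force: [0.7, 0.7, 0.5]
grip_width: 0.0403
grasp_force: 0.0
```

Emit:
{"name": "arm_command", "arguments": {"slide": [[0,0,0],[0,0,0],[0,0,0],[0,0,0],[0,0,0]], "spin": [0,0,0,0,0]}}

```text
clock: 16.38
eef_pos: [0.6051, 0.069, 0.1027]
tool_rot: [0.003, 1.0, 0.0, 0.0]
ft_force: [-0.1, 0.3, 0.5]
grip_width: 0.0401
grasp_force: 0.0
```

```bash
python3 look2.py w8; python3 -c "
from h import *
to((.6053,.0696,.052),89.7)"
```

```text
lid plane mm/mm, z [ 0.   -0.   37.01] 8869
red 0.042 1685 ((62.602317810058594, 23.63557243347168), (19.824600219726562, 64.43126678466797), 4.607426643371582) world [610.44  39.44  46.47]
red 0.066 361 ((56.50703048706055, 49.85867691040039), (10.991691589355469, 11.323339462280273), 89.24380493164062) world [605.6   70.39  72.15]
[605.09  69.07 102.56] yaw 89.69599716293982 16.425
to [0.6053 0.0696 0.052 ] slide [-0.02  0.05  5.06] spin -0.0 yaw 89.7 tcp [0.6051 0.0691 0.1026]
```

Emit:
{"name": "arm_command", "arguments": {"slide": [[0,0.1,1.2],[0,0.1,2.5],[0,0.1,3.8],[0,0.1,5],[0,0.1,5]], "spin": [0,0,0,0,0]}}

```text
clock: 17.05
eef_pos: [0.6037, 0.07, 0.0505]
tool_rot: [0.003, 1.0, -0.0, -0.002]
ft_force: [-0.2, 0.5, 0.5]
grip_width: 0.0403
grasp_force: 0.0
```

Emit:
{"name": "arm_command", "arguments": {"slide": [[0,0,0],[0,0,0],[0,0,0],[0,0,0],[0,0,0]], "spin": [0,0,0,0,0], "jaw": 0.8}}

```text
clock: 17.68
eef_pos: [0.6056, 0.0705, 0.053]
tool_rot: [0.002, 1.0, 0.0, 0.001]
ft_force: [-0.6, 2.6, 3.1]
grip_width: 0.0094
grasp_force: 58.8
```

```bash
python3 -c "
from h import *
o=get_obs();t=o['eef_pos'];P=np.array([.6142,.0209]);d=t[:2]-P;a0=np.degrees(np.arctan2(-d[0],d[1]));print(t,np.hypot(*d),a0,o['grip_width'],o['ft_force'])
Q=R.from_quat(o['tool_rot'])
for a in np.linspace(a0,91,11)[1:]:
  q=P+.05*np.array([-np.sin(np.radians(a)),np.cos(np.radians(a))]);print(np.round(Q.inv().apply(np.r_[q-t[:2],0])*100,2))"
```

```text
[0.60555936 0.07054469 0.05299994] 0.050391032599009546 9.873396804805122 0.00938544203619419 [-0.61536298  2.58046441  3.10864392]
[ 0.68 -0.21 -0.  ]
[ 1.33 -0.48 -0.  ]
[ 1.94 -0.84 -0.  ]
[ 2.5  -1.28 -0.  ]
[ 2.98 -1.79 -0.01]
[ 3.39 -2.37 -0.01]
[ 3.71 -3.   -0.01]
[ 3.94 -3.67 -0.01]
[ 4.08 -4.37 -0.01]
[ 4.11 -5.07 -0.01]
```

Emit:
{"name": "arm_command", "arguments": {"slide": [[0.7,-0.2,0],[1.3,-0.5,0],[1.95,-0.85,0],[2.5,-1.3,0],[3.0,-1.8,0]], "spin": [0,0,0,0,0]}}

```text
clock: 18.3
eef_pos: [0.573, 0.0555, 0.0527]
tool_rot: [0.001, 1.0, 0.003, -0.001]
ft_force: [-6.3, 6.3, 10.1]
grip_width: 0.0095
grasp_force: 60.3
```

Emit:
{"name": "arm_command", "arguments": {"slide": [[0.4,-0.6,0],[0.75,-1.2,0],[0.95,-1.9,0],[1.1,-2.6,0],[1.1,-3.25,0]], "spin": [0,0,0,0,0]}}

```text
clock: 18.92
eef_pos: [0.5557, 0.023, 0.0524]
tool_rot: [0.001, 1.0, 0.003, -0.007]
ft_force: [-17.9, 11.7, 18.4]
grip_width: 0.0096
grasp_force: 59.2
```

```bash
python3 look2.py w9; python3 -c "
from h import *
o=get_obs();t=o['eef_pos'];P=np.array([.6142,.0209]);d=t[:2]-P;print(t,np.hypot(*d),np.degrees(np.arctan2(-d[0],d[1])),o['grip_width'],o['ft_force'])"
```

```text
lid plane mm/mm, z [ 0.   -0.   37.03] 8273
red 0.042 1208 ((35.40327835083008, -0.49536895751953125), (53.602352142333984, 17.233360290527344), 3.031320810317993) world [594.26  21.87  46.26]
red 0.066 664 ((13.135652542114258, 1.8511250019073486), (15.348200798034668, 9.58044719696045), 0.3791976869106293) world [562.78  22.83  72.08]
[557.91  21.24  52.62] yaw 89.82610824176064 18.975
[0.55790974 0.02123666 0.0526166 ] 0.05629126480267199 89.65733400593479 0.009181819054873974 [-14.43804421   9.22347245  11.45774639]
```

Emit:
{"name": "arm_command", "arguments": {"slide": [[-0.2,-0.05,0],[-0.4,-0.1,0],[-0.6,-0.15,0],[-0.6,-0.2,0],[-0.6,-0.2,0]], "spin": [0,0,0,0,0]}}

```text
clock: 19.6
eef_pos: [0.5585, 0.021, 0.0522]
tool_rot: [0.001, 1.0, 0.003, -0.01]
ft_force: [-26.1, 9.5, 24.0]
grip_width: 0.0097
grasp_force: 62.5
```

Emit:
{"name": "arm_command", "arguments": {"slide": [[0,0,0],[0,0,0],[0,0,0],[0,0,0],[0,0,0]], "spin": [0,0,0,0,0], "jaw": 4}}

```text
clock: 20.23
eef_pos: [0.5699, 0.0176, 0.0521]
tool_rot: [0.003, 1.0, -0.0, -0.0]
ft_force: [0.4, 0.1, -0.5]
grip_width: 0.0397
grasp_force: 0.0
```

Emit:
{"name": "arm_command", "arguments": {"slide": [[0,0.2,-1],[0,0.2,-3],[0,0.2,-6],[0,0.2,-10],[0,0.2,-14]], "spin": [0,0,0,0,0]}}

```text
clock: 20.85
eef_pos: [0.5697, 0.0199, 0.1942]
tool_rot: [0.003, 1.0, 0.0, 0.0]
ft_force: [0.5, -0.2, 0.5]
grip_width: 0.0399
grasp_force: 0.0
```

```bash
python3 look2.py w10
```

```text
lid plane mm/mm, z [ 0.   -0.   36.99] 3630
red 0.042 726 ((41.70266342163086, 0.5848455429077148), (17.97078514099121, 65.37078857421875), 89.99486541748047) world [596.8   21.03  46.54]
red 0.066 163 ((14.315183639526367, 0.2582254409790039), (11.292713165283203, 10.700843811035156), 53.354644775390625) world [563.61  21.08  72.43]
[572.74  20.01 200.64] yaw 89.70393613221664 20.9
```

View pics/w10.png

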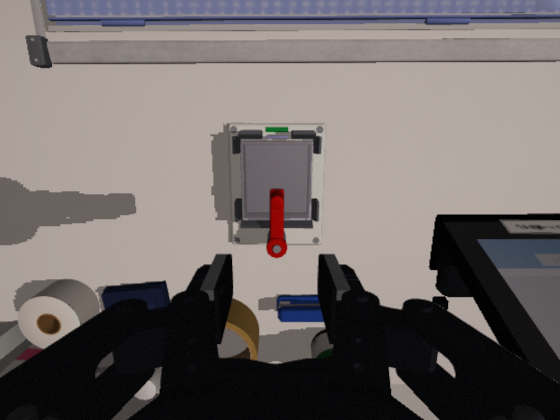

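The latch is over the lid at its end stop, with the post at (277,195) and the arm angle at 90.0°. The cassette is level in the pocket and the arm is clear, so I'm handing the job in.

```bash
python3 -c "
from workcell import *
print(job_done())"
```

```text
the job is handed in; nothing more can be done
None
```

The lid is shut, the cassette is seated level in the pocket with its tab in the notch, and the red latch is over the lid at its end stop; I let go and handed the job in at about 21 s, with no verdict returned.

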